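# Seat the formed ring and clamp it in the lever press

### The arm

A 7-joint arm with a two-finger parallel gripper is mounted at the origin on the work surface. World frame = base frame: x ahead of the robot, y to its left, z up, the work surface at z = 0. Lengths are in mm, angles in rad, forces in N, time in s.
With the tool pointing down it reaches from about 425 to 925 mm from the base axis. Payload 6.8 kg.
Tool frame: the origin (TCP) lies midway between the tips of the shut fingers; the grasp point (between the pads) lies 19 mm behind it (robot.tcp_to_grasp is the distance from the TCP to the grasp point, in mm); z points along the fingers, y is the line along which they close (so a half turn about z gives the same grasp; the last joint's range is limited). The gripper opens to 85 mm and grips with 20 to 120 N. Pads are 22 mm wide; open, the fingers measure 114 mm over their backs; the gripper's body (76 mm by 85 mm) begins 54 mm behind the grasp point. The pads swing forward as they close: fully open they stand 13 mm farther back than shut.
Start: joints at [1.001, 0.477, 0.022, 1.555, -0.011, 1.109, -0.083], TCP at [300.764, -604.308, 231.308] pointing down, gripper open.
Joint ranges: [-2.96, 2.96], [-0.34, 2.1], [-1.41, 1.46], [0.24, 2.44], [-1.37, 4.51], [0.17, 1.92], [-2.96, 2.96]. Speed limits (rad/s): [2.39, 2.39, 3.14, 3.14, 3.14, 3.14, 3.14].

### API

Orientations are given as a 3x3 rotation matrix whose columns are the frame's x, y, z axes.
In Python, from rig import readout, get_image, hand_in, robot gives the robot as it stands. The module is installed in compiled form; this text tells all that it offers.
- The arm moves only by the tool jog_arm, never from a script. Its argument "moves" is a list of rows, each a list of 7 numbers: the turn, a rotation vector about the tool's x, y, z in degrees, then the shift along the tool's x, y, z in mm, then the closure, from -1 (fully open) to 1 (shut), so that 0 is half open. A call has 1 to 12 rows; each row shifts and turns the commanded pose from where the row before left it, along the tool's axes as they then stand; what a row does not reach is not made up. A row lasts 1/10 s, in which the tool goes at most 50 mm and 8.59 degrees, less where a joint would pass 70% of its speed; a pose out of reach is approached as far as the arm can. A call is refused whole if a number of a shift passes 50 or a number of a turn 8.59, either way. A call with a gripper value outside its range is refused whole. The fingers move at their own pace and stop on an object; "squeeze" is the grip in N (left out, the last holds). Time passes only in rows, so rows that do not move let the fingers close. It gives the time, the measured TCP pose, the force, the opening and the grip force at its end, in the units of the state.
- readout.get_obs(): the state, without advancing time (a new reading comes with each control period).
- get_image(name): name is "scene" or "top"; returns a dict with "image" (384x512x3 uint8, red, green, blue), "K" (3x3 intrinsics, pixels), "dist_coeffs" ([k1, k2, p1, p2, k3] as OpenCV has them; the pictures are not rectified), "world_to_cam" (4x4, takes a point from world to camera coordinates). Camera axes: x right, y up, looking along -z (the intrinsics and any distortion apply to the point x, -y, -z); pixel columns grow to the right and rows downward; lengths in mm; the calibration is good to about 2 mm. A picture is of the moment at which its call begins. There is no depth.
- hand_in(): hands the job in; it is judged then, once.
The state is a dict: "time": time; "qpos": joint angles; "joint_velocities": joint speeds; "joint_efforts": joint torques, N m; "tcp_pos": TCP position; "eef_rot": TCP orientation; "force": force on the tool from outside, world axes, zero at the start; "torque": the same for the moment, N m; "width": finger opening in mm; "grasp_force": force on a finger pad.
Only numpy, scipy, OpenCV 4.12 (cv2) and the standard library are available. Lean on these libraries where they do the work, as an engineer would, in place of code of your own. Each camera call takes 0.05 s, during which the arm holds its last target. There are 200 camera calls.

### The job

Lift the formed ring (the one with the hole, not the solid slug beside it) out of the open die and seat it fully down over the post of the lever press. Then flip the press's safety catch outward, away from the lever, and only after that pull the lever's handle bar forward all the way to its stop, so that the sprung foot clamps the ring. Finish while still gripping the handle and holding the lever there (it springs back if let go); leave the slug and the other things on the bench where they are.

Things in the scene. Friction and masses are not known exactly. Their poses are not given: they have to be found in the camera images.
- die: open forming die, a fixed dark steel block 180 (x) by 90 (y) by 40 mm high with two round cavities 46 mm in diameter, 12 deep, in its top, centred 43 mm either side of its middle along its x. Origin: centre of its underside. One cavity holds the ring, the other the slug; which is which varies
- ring_center (a point): the formed steel ring: 44 mm outside diameter, 24 mm round hole right through, 28 mm high, 0.15 to 0.3 kg, standing in one cavity of the die with its upper 16 mm clear of the die's top. Point: its centre, half-way up, z along its axis
- slug_center (a point): a solid steel slug, 44 mm in diameter and 28 mm high with no hole, standing in the other cavity; to be left there. Point: its centre, half-way up
- press: grey lever press, fixed. x points from its front (facing the robot) to its back, y left, z up; origin on the bench. Base plate x -110 to 110, y -140 to 210 mm, 15 thick. Posts at x 70, y -30 and 95, up to z 120, carry the lever's shaft along y at x 70, z 100. With the lever back its foot arm (y -90) stands upright over the shaft, foot at about x 20, z 220, so the space above the nest is free
- post (a point): centre of the top face of the press's round steel nest (64 mm in diameter, 50 mm above the bench), where the locating post stands: 16 mm in diameter, 14 tall, chamfered. Press frame: x -60, y -90, z 50. The ring goes over it and, seated, rests flat on the nest, its centre 14 mm above this point
- lever (a joint): lever angle, rad: 0 = back (leaning 0.5 away from the robot), grows as the handle is pulled forward to the robot, hard stop at 1.4 (leaning 0.9 forward). A spring returns it; it takes about 2 N at the handle at first, 10 N at the stop. From 1.34 on the foot presses on a seated ring (sprung, 8 mm of give at the stop). A guarding catch blocks it before 0.2
- handle_mid (a point): middle of the lever's handle, a black round bar 18 mm in diameter, 134 long, along the press's y: the top of a U whose two flat arms (55 mm either side of this point, 12 mm thick) go down to the shaft, 140 mm away. Press frame: y 95, and x 137, z 223 with the lever back, x -40, z 187 at the stop. Free from above
- foot: the lever's sprung foot, which clamps the ring: rubber disc 36 mm in diameter, 9 mm thick, origin at the centre of its pressing face; 130 mm from the shaft's axis
- catch (a joint): safety catch angle, rad: 0 to 0.06 at the start = guarding (leaning 0.5 inward, to the press's -y, across the front of the lever's left arm); grows as it is flipped outward to the press's +y, stop at 1.2 (leaning 0.7 outward). Flip it fully over, past 0.9. It stays where it is left and moves with about 0.5 N; push it with closed fingers or pinch it
- catch_tab (a point): centre of the catch's tab, a flat steel paddle 34 mm (along the press's x) by 12 thick by 50 along the catch arm. The catch turns about an axis along the press's x at y 185, z 75 mm in the press frame; this point is 108 mm from that axis, at x 53; the tab's end is 133 mm from it. At the start this point is at about y 133, z 170
- dropper: bystander: small red bottle with a white cap, 32 mm in diameter, 85 mm high; origin at its underside
- jar: bystander: blue jar, 48 mm in diameter, 75 mm high; origin at its underside
- tape: bystander: yellow roll of tape, 100 mm in diameter, 45 mm high; origin at its underside
- hammer: bystander: brass-headed hammer lying on the bench
- driver: bystander: screwdriver lying on the bench
- oiler: bystander: white oil bottle, 40 mm in diameter, 110 mm high; origin at its underside
There are look-alikes about, which are no part of the job. There is more than one size of the die; the one meant has the size given above. Leave any pink or red look-alike of the part that bears ring_center alone.

How it is judged (in metres and radians):
On the way, in this order (a step that is already met when the one before it is completed fails the run):
1. the ring is seated over the press's post and let go, with the catch still guarding and the lever back (horizontal distance between ring_center and post below 0.007 m and z of ring_center in the frame of press below 0.067 m and contact force between the fingers and ring below 0.1 N and value of joint catch below 0.5 rad and value of joint lever below 0.25 rad), for 0.2 s.
2. the safety catch is flipped outward with the lever still back (value of joint catch above 0.9 rad and value of joint lever below 0.25 rad), for 0.2 s.
At the end, for the whole second after the job is handed in: The ring sits over the post (within 7 mm, flat, seated to within 3 mm), the catch is flipped past 0.9 rad, and the fingers hold the handle with the lever within 0.05 rad of its stop, the foot pressing on the ring with more than 2 N (value of joint lever above 1.35 rad and contact force between foot and ring above 2 N and contact force between the fingers and lever above 1 N and value of joint catch above 0.9 rad and horizontal distance between ring_center and post below 0.007 m and z of ring_center in the frame of press below 0.067 m and angle between ring_center's own z axis and vertical below 0.1 rad and horizontal distance between slug_center and die below 0.05 m); the arm keeps its last pose, push and grip.
It fails at once if the lever is pulled while the catch still guards it (value of joint lever above 0.3 rad and value of joint catch below 0.7 rad).
It fails at once if the slug is lifted or moved out of its place (distance of slug_center from where it was at the start of the episode above 0.012 m).
It fails at once if a bystander on the bench is knocked or shifted by more than 30 mm (distance of any of dropper, jar, tape, hammer, driver, oiler from where it was at the start of the episode above 0.03 m).
It also fails if it takes over 72 s, if anything falls off the work surface, if the arm or the gripper's body presses on something with over 40 N, if the wrist force passes 120 N, or if a joint passes its speed limit or range.

## Working session

There is one attempt and no reset: what is moved stays moved. The work goes in short steps, Python scripts to look and compute and a tool call to move; the robot and the scene stay as the last step left them, time stands still between calls to the robot, and variables do not carry over. Pictures are saved under pics/ and viewed, at most 10 in all, crops included, and the job is handed in when it is done.

Besides the shell and the picture viewer there is one more tool, called after "Request:" by a JSON object that holds its "method" and its "body", one argument or row to a line. jog_arm: Moves the arm, as the interface text tells. Its arguments: {"type":"object","properties":{"moves":{"type":"array"},"squeeze":{"type":"number"}},"required":["moves"]}

```bash
mkdir -p pics
cat > h.py <<'E'
import numpy as np, cv2
from rig import readout, get_image, hand_in, robot
def snap(n,f):
    d=get_image(n); cv2.imwrite('pics/'+f,d['image'][:,:,::-1]); np.savez('pics/'+f+'.npz',**{k:np.array(v) for k,v in d.items()}); return d
def load(f): return np.load('pics/'+f+'.npz')
F=np.diag([1,-1,-1.])
def ray(d,uv):
    p=cv2.undistortPoints(np.array([[uv]],float),d['K'],d['dist_coeffs'])[0,0]
    T=d['world_to_cam']; R=T[:3,:3]; c=-R.T@T[:3,3]
    return c,R.T@(F@np.array([p[0],p[1],1.]))
def atz(d,uv,z):
    c,v=ray(d,uv); return c+v*(z-c[2])/v[2]
def proj(d,P):
    P=np.atleast_2d(np.array(P,float)); T=d['world_to_cam']; q=(P@T[:3,:3].T+T[:3,3])@F
    return cv2.projectPoints(q,np.zeros(3),np.zeros(3),d['K'],d['dist_coeffs'])[0][:,0]
E
python3 - <<'E'
from h import *
a=snap('scene','s0.png');b=snap('top','t0.png')
for d in(a,b):
    T=d['world_to_cam'];print(-T[:3,:3].T@T[:3,3], d['K'][0][0])
A=[cv2.resize(cv2.imread(f'pics/{n}0.png'),(800,600),interpolation=2) for n in 'st']
cv2.imwrite('pics/s0b.png',A[0]);cv2.imwrite('pics/t0b.png',A[1])
print(readout.get_obs())
E
```

```text
[1231.9303827   -43.0192115  1073.92117624] 425.43435949942517
[ 363.15395487   53.10440926 1595.29546138] 454.9927017341943
{'time': 0.1, 'qpos': array([ 1.00088251,  0.47771978,  0.02232805,  1.55637532, -0.01153988,
        1.10929135, -0.0830867 ]), 'joint_velocities': array([ 0.00062876, -0.00383455,  0.00118112, -0.00205256,  0.0016382 ,
        0.00077113,  0.00101658]), 'joint_efforts': array([ 5.97199207e-03, -5.97751665e+01,  1.61435187e+00, -2.81949538e+01,
        1.28787017e-02,  5.00676877e-03,  1.37606773e-05]), 'tcp_pos': array([ 300.52584989, -603.79816453,  230.41146846]), 'eef_rot': array([[ 8.95233148e-01,  4.45597295e-01, -8.12787239e-04],
       [ 4.45598030e-01, -8.95231969e-01,  1.45515874e-03],
       [-7.92183204e-05, -1.66488273e-03, -9.99998611e-01]]), 'force': array([-0.2253057 ,  0.19529363,  0.58403669]), 'torque': array([0.00486418, 0.04650077, 0.03321157]), 'grasp_force': 0.0, 'width': 85.36347922914955}
```

View pics/s0b.png

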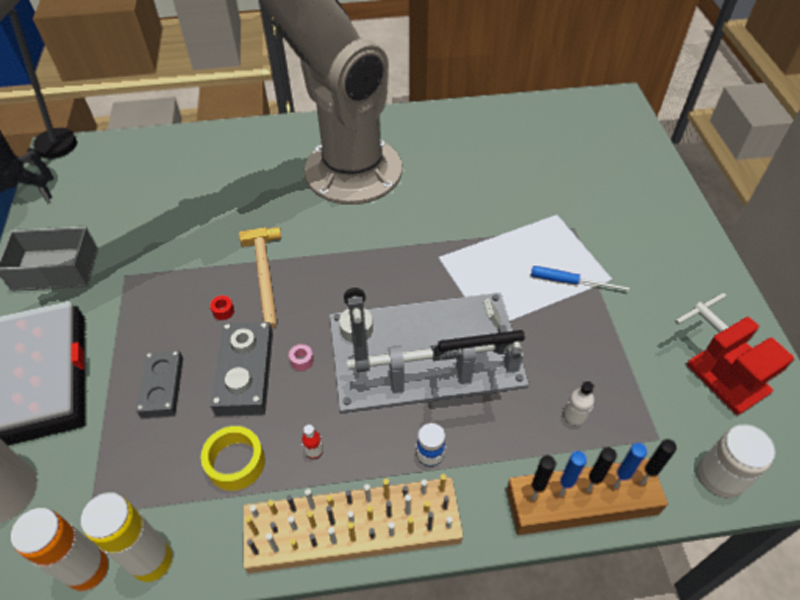

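View pics/t0b.png

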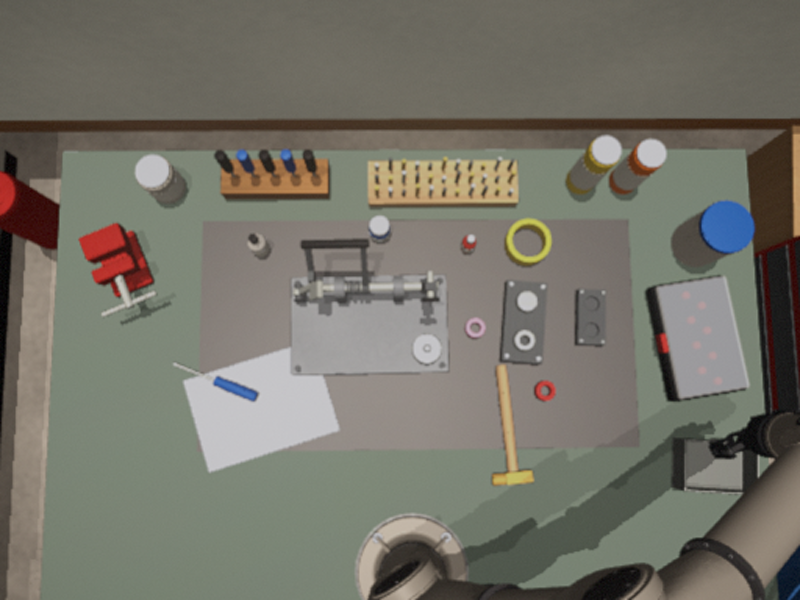

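The scene view shows the ring (hole) in the robot-side cavity of the large die, at about (242,339), and the slug at (237,378). The catch tab is near (497,312) and the handle is the black bar at (480,343). In the top view the ring is at (525,341) and the nest with its post at (427,348). I'll enlarge both.

Run:
```python
import cv2
a=cv2.imread('pics/t0.png')[150:245,180:355]; cv2.imwrite('pics/t0c.png',cv2.resize(a,None,fx=4.5,fy=4.5,interpolation=2))
a=cv2.imread('pics/s0.png')[180:270,130:345]; cv2.imwrite('pics/s0c.png',cv2.resize(a,None,fx=3.7,fy=3.7,interpolation=2))
```

```text
(no output)
```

View pics/t0c.png

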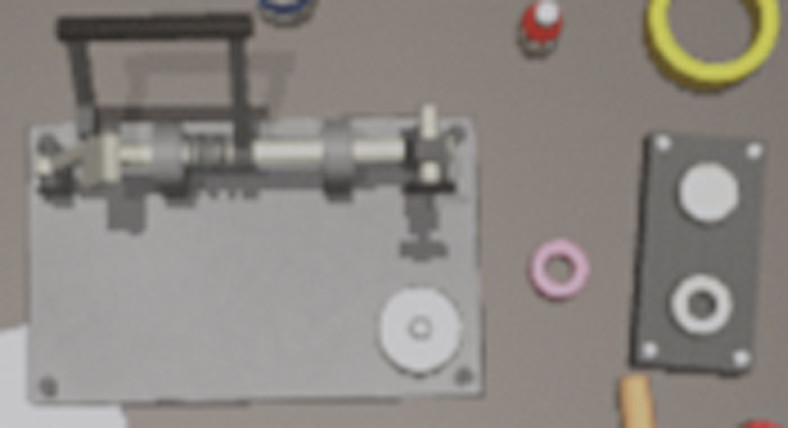

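View pics/s0c.png

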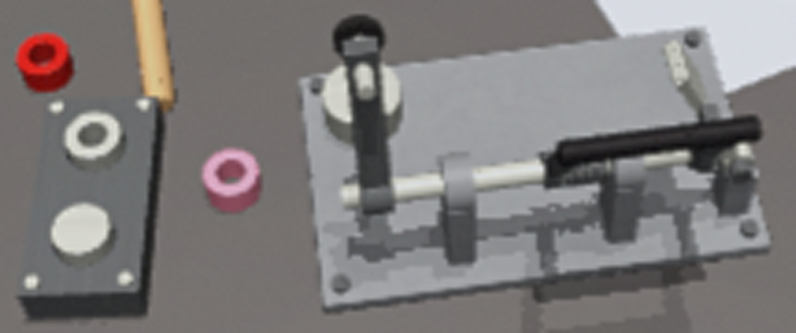

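The top crop shows the ring's top at (702,304), slug at (709,192), post at (420,328), plate corners (30,403), (483,393), (470,117), (28,125), and handle ends (57,28) and (252,24). The scene crop shows the ring at (92,135), slug at (82,229) and plate corners (302,80), (706,30), (768,245), (324,302).

```bash
cat >> h.py <<'E'
def R2(a): return np.array([[np.cos(a),-np.sin(a),0],[np.sin(a),np.cos(a),0],[0,0,1]])
E
python3 - <<'E'
from h import *
from scipy.optimize import least_squares
t=load('t0.png');s=load('s0.png')
ct=lambda x,y:((x+.5)/4.5-.5+180,(y+.5)/4.5-.5+150)
cs=lambda x,y:((x+.5)/3.7-.5+130,(y+.5)/3.7-.5+180)
for n,p,q in(('ring',(702,304),(92,135)),('slug',(709,192),(82,229))):
    print(n,atz(t,ct(*p),56),atz(s,cs(*q),56))
print('post',atz(t,ct(420,328),50),atz(t,ct(421,328),64))
obs=[(t,ct(420,328),(-60,-90,50)),(t,ct(421,328),(-60,-90,64)),(t,ct(483,395),(-110,-140,15)),(t,ct(30,403),(-110,210,15)),(t,ct(28,124),(110,210,15)),(t,ct(472,117),(110,-140,15)),
(t,ct(57,28),(137,162,223)),(t,ct(252,25),(137,28,223)),
(s,cs(302,80),(-110,-140,15)),(s,cs(706,30),(-110,210,15)),(s,cs(768,245),(110,210,15)),(s,cs(324,304),(110,-140,15)),(s,cs(760,128),(137,162,223)),(s,cs(558,153),(137,28,223))]
def f(p):return np.concatenate([proj(d,R2(p[2])@np.array(P)+[p[0],p[1],0])[0]-uv for d,uv,P in obs])
r=least_squares(f,[650,0,0],loss='soft_l1',x_scale=[100,100,1]);print(r.x,np.round(r.fun.reshape(-1,2),1) if r.fun.size else '')
print(np.round(f(r.x).reshape(-1,2),1).tolist())
p=r.x
for n,P in dict(post=(-60,-90,50),handle=(137,95,223),hstop=(-40,95,187),tab=(53,133,170),shaft=(70,95,100)).items(): print(n,R2(p[2])@np.array(P)+[p[0],p[1],0])
E
```

```text
ring [ 495.27367022 -253.02308871   56.        ] [ 495.59633895 -250.02047236   56.        ]
slug [ 580.83723796 -261.12359448   56.        ] [ 581.37571713 -256.91114456   56.        ]
post [479.32908528 -39.47372852  50.        ] [478.27029577 -39.38547424  64.        ]
[5.37943303e+02 5.34076200e+01 1.19391456e-02] [[-0.6  0.1]
 [-0.6 -0.2]
 [-0.4  0.1]
 [-0.9  0.4]
 [-0.6 -0.4]
 [ 0.1 -0.6]
 [-0.4  0.1]
 [-0.1  0. ]
 [-1.4 -1.1]
 [-0.5 -1.1]
 [ 0.8  0.1]
 [-0.8  0.7]
 [-0.9  0.1]
 [-0.6  0.4]]
[[-0.6, 0.1], [-0.6, -0.2], [-0.4, 0.1], [-0.9, 0.4], [-0.6, -0.4], [0.1, -0.6], [-0.4, 0.1], [-0.1, 0.0], [-1.4, -1.1], [-0.5, -1.1], [0.8, 0.1], [-0.8, 0.7], [-0.9, 0.1], [-0.6, 0.4]]
post [479.02207672 -37.30229731  50.        ]
handle [673.79934692 150.0364734  223.        ]
hstop [496.81196184 147.92329484 187.        ]
tab [589.35165691 187.03090071 170.        ]
shaft [606.80412206 149.23656965 100.        ]
```

Request:
{"method": "jog_arm", "body": {
  "moves": [
    [0,0,6.6,0,0,0,-0.5],
    [0,0,6.6,0,0,0,-0.5],
    [0,0,6.6,0,0,0,-0.5],
    [0,0,6.7,0,0,0,-0.5],
    [0,0,0,24,-44,5,-0.5],
    [0,0,0,24,-44,5,-0.5],
    [0,0,0,24,-44,5,-0.5],
    [0,0,0,24,-44,5,-0.5],
    [0,0,0,24,-44,10,-0.5],
    [0,0,0,24,-44,10,-0.5],
    [0,0,0,24,-44,20,-0.5],
    [0,0,0,24,-44,20,-0.5]
  ],
  "squeeze": 60
}}

```text
time: 1.3
tcp_pos: [488.4, -260.3, 154.4]
eef_rot: [[1.0, -0.001, 0.001], [-0.001, -1.0, -0.0], [0.001, 0.0, -1.0]]
force: [1.3, -0.7, -0.4]
width: 63.9
grasp_force: 0.0
```

Request:
{"method": "jog_arm", "body": {
  "moves": [
    [0,0,0,0,0,0,-0.5],
    [0,0,0,0,0,0,-0.5],
    [0,0,0,0,0,0,-0.5]
  ]
}}

```text
time: 1.6
tcp_pos: [487.1, -263.5, 155.0]
eef_rot: [[1.0, -0.002, -0.0], [-0.002, -1.0, -0.001], [-0.0, 0.001, -1.0]]
force: [-1.0, -0.1, -0.7]
width: 63.6
grasp_force: 0.0
```

Request:
{"method": "jog_arm", "body": {
  "moves": [
    [0,0,0,4,-6,20,-0.5],
    [0,0,0,4,-6,20,-0.5],
    [0,0,0,0,0,20,-0.5],
    [0,0,0,0,0,10,-0.5],
    [0,0,0,0,0,0,-0.5],
    [0,0,0,0,0,0,-0.5],
    [0,0,0,0,0,0,-0.5]
  ]
}}

```text
time: 2.3
tcp_pos: [496.3, -251.0, 86.0]
eef_rot: [[1.0, -0.002, 0.002], [-0.002, -1.0, -0.001], [0.002, 0.001, -1.0]]
force: [0.5, -0.1, 0.7]
width: 64.1
grasp_force: 0.0
```

Run:
```python
from h import *
o=readout.get_obs();print(o['tcp_pos'],o['eef_rot'].round(3).tolist())
a=snap('scene','s1.png');b=snap('top','t1.png')
A=a['image'][205:295,110:210,::-1];B=b['image'][175:255,290:380,::-1]
i=[cv2.resize(x,(390,390),interpolation=2) for x in(A,B)]
cv2.imwrite('pics/1c.png',np.hstack(i))
```

```text
[ 496.32562126 -250.97132819   85.9589242 ] [[1.0, -0.002, 0.002], [-0.002, -1.0, -0.001], [0.002, 0.001, -1.0]]
```

View pics/1c.png

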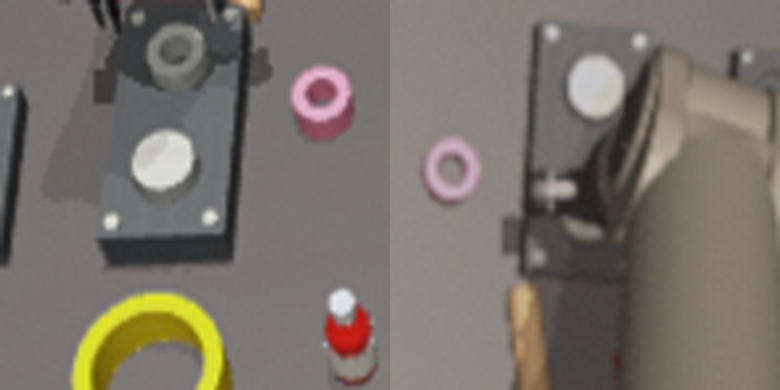

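Run:
```python
from h import *
t=load('t1.png');s=load('s1.png')
k=lambda p:(p-[290,175]+.5)*[390/90,390/80]-.5+[390,0]
ks=lambda p:(p-[110,205]+.5)*[3.9,390/90]-.5
for z in(90,105,120,140): print(z,k(proj(t,[[496.3,-251+32,z],[496.3,-251+50,z]])).round().tolist())
print(k(proj(t,[495.4,-251.5,56])), ks(proj(s,[[495.4,-251.5,56],[495.4,-251.5,56]])), ks(proj(s,[[496.3,-219,95],[496.3,-283,95]])))
```

```text
90 [[554.0, 202.0], [530.0, 202.0]]
105 [[557.0, 200.0], [534.0, 200.0]]
120 [[561.0, 198.0], [537.0, 198.0]]
140 [[566.0, 195.0], [542.0, 196.0]]
[[587.37987003 207.33763808]] [[173.00484759  49.87776327]
 [173.00484759  49.87776327]] [[207.20313713  11.49624138]
 [118.51241816  22.74934452]]
```

Request:
{"method": "jog_arm", "body": {
  "moves": [
    [0,0,0,-0.5,0,15,-0.5],
    [0,0,0,0,0,15,-0.5],
    [0,0,0,0,0,8,-0.5],
    [0,0,0,0,0,5,-0.5],
    [0,0,0,0,0,0,-0.5],
    [0,0,0,0,0,0,-0.5],
    [0,0,0,0,0,0,-0.5]
  ]
}}

```text
time: 3.1
tcp_pos: [495.7, -250.3, 42.4]
eef_rot: [[1.0, -0.001, 0.001], [-0.001, -1.0, -0.0], [0.001, 0.0, -1.0]]
force: [-0.4, -0.2, 0.2]
width: 64.6
grasp_force: 0.0
```

Request:
{"method": "jog_arm", "body": {
  "moves": [
    [0,0,0,0,0,0,-0.2],
    [0,0,0,0,0,0,-0.1],
    [0,0,0,0,0,0,0],
    [0,0,0,0,0,0,0.2],
    [0,0,0,0,0,0,0.4],
    [0,0,0,0,0,0,0.4],
    [0,0,0,0,0,0,0.4],
    [0,0,0,0,0,0,0.4]
  ],
  "squeeze": 40
}}

```text
time: 3.9
tcp_pos: [495.5, -250.3, 42.5]
eef_rot: [[1.0, -0.001, 0.001], [-0.001, -1.0, -0.0], [0.001, 0.0, -1.0]]
force: [-1.9, 1.2, 6.2]
width: 42.1
grasp_force: 39.6
```

Request:
{"method": "jog_arm", "body": {
  "moves": [
    [0,0,0,0,0,-4,0.4],
    [0,0,0,0,0,-4,0.4],
    [0,0,0,0,0,-10,0.4],
    [0,0,0,0,0,-20,0.4],
    [0,0,0,0,0,-30,0.4],
    [0,0,0,0,0,-30,0.4],
    [0,0,0,0,0,0,0.4],
    [0,0,0,0,0,0,0.4],
    [0,0,0,0,0,0,0.4]
  ]
}}

```text
time: 4.8
tcp_pos: [494.4, -249.7, 138.9]
eef_rot: [[1.0, -0.001, -0.002], [-0.001, -1.0, 0.001], [-0.002, -0.001, -1.0]]
force: [-0.3, -0.8, -2.8]
width: 42.2
grasp_force: 41.0
```

Run:
```python
from h import *
o=readout.get_obs();print(o['tcp_pos'],o['force'],o['width'])
a=snap('scene','s2.png')
cv2.imwrite('pics/2c.png',cv2.resize(a['image'][180:270,120:230,::-1],(660,540),interpolation=2))
```

```text
[ 494.36065398 -249.7189766   138.94260586] [-0.32690201 -0.78102434 -2.83357642] 42.157281928008466
```

View pics/2c.png

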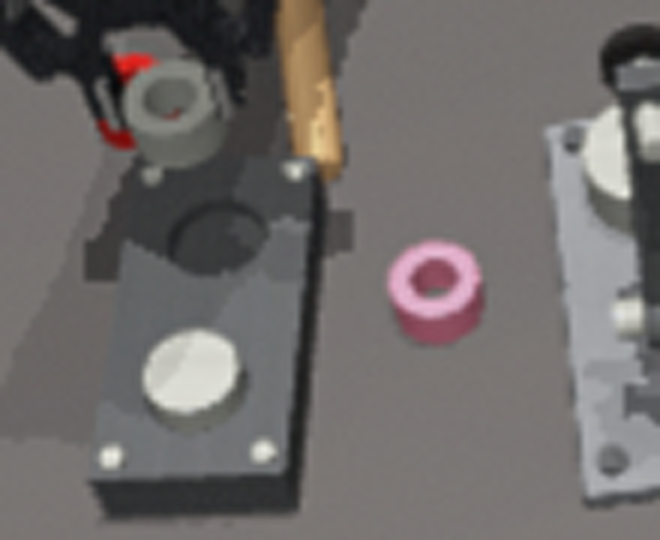

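Request:
{"method": "jog_arm", "body": {
  "moves": [
    [0,0,0,-2.5,-20,0,0.4],
    [0,0,0,-2.5,-30,0,0.4],
    [0,0,0,-2.5,-40,0,0.4],
    [0,0,0,-2.5,-40,0,0.4],
    [0,0,0,-2.5,-40,0,0.4],
    [0,0,0,-2.5,-30,0,0.4],
    [0,0,0,0,-13,0,0.4],
    [0,0,0,0,0,0,0.4],
    [0,0,0,0,0,0,0.4],
    [0,0,0,0,0,0,0.4]
  ]
}}

```text
time: 5.85
tcp_pos: [480.3, -39.1, 139.5]
eef_rot: [[1.0, -0.004, -0.001], [-0.004, -1.0, -0.001], [-0.001, 0.001, -1.0]]
force: [1.0, -0.3, -1.7]
width: 42.3
grasp_force: 41.1
```

Run:
```python
from h import *
s=load('s2.png');print(atz(s,((170.5)/6-.5+120,100.5/6-.5+180),152.4))
o=readout.get_obs();print(o['tcp_pos'],o['force'],o['eef_rot'].round(3).tolist())
```

```text
[ 496.33423356 -248.75552424  152.4       ]
[480.334688   -39.06340562 139.52723368] [ 1.04586708 -0.27148505 -1.731169  ] [[1.0, -0.004, -0.001], [-0.004, -1.0, -0.001], [-0.001, 0.001, -1.0]]
```

Request:
{"method": "jog_arm", "body": {
  "moves": [
    [0,0,0,-2,-2.5,10,0.4],
    [0,0,0,0,0,20,0.4],
    [0,0,0,0,0,15,0.4],
    [0,0,0,0,0,8,0.4],
    [0,0,0,0,0,0,0.4],
    [0,0,0,0,0,0,0.4],
    [0,0,0,0,0,0,0.4]
  ]
}}

```text
time: 6.55
tcp_pos: [479.0, -34.7, 87.4]
eef_rot: [[1.0, -0.001, 0.001], [-0.001, -1.0, 0.0], [0.001, -0.0, -1.0]]
force: [0.3, -0.4, -1.6]
width: 42.3
grasp_force: 41.1
```

Run:
```python
from h import *
o=readout.get_obs();print(o['tcp_pos'],o['force'])
a=snap('scene','s3.png')
b=snap('top','t3.png')
A=cv2.resize(a['image'][170:250,190:270,::-1],(390,390),interpolation=2)
B=cv2.resize(b['image'][190:250,240:300,::-1],(390,390),interpolation=2)
cv2.imwrite('pics/3c.png',np.hstack([A,B]))
```

```text
[478.98508429 -34.71272279  87.41091576] [ 0.34053515 -0.39902457 -1.61846267]
```

View pics/3c.png

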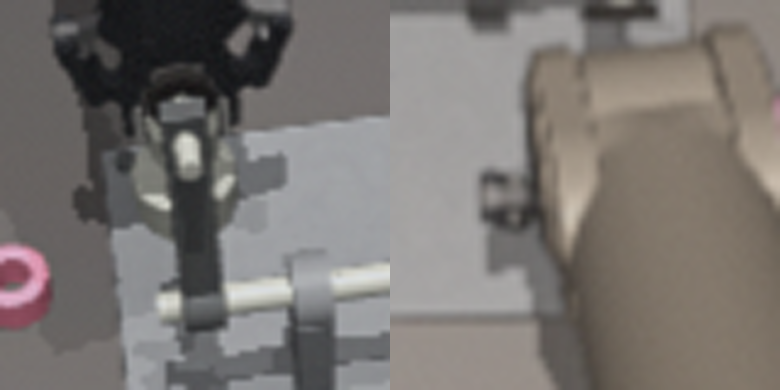

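Request:
{"method": "jog_arm", "body": {
  "moves": [
    [0,0,0,0,1.9,0,0.4],
    [0,0,0,0,0,4,0.4],
    [0,0,0,0,0,4,0.4],
    [0,0,0,0,0,4,0.4],
    [0,0,0,0,0,2,0.4],
    [0,0,0,0,0,0,0.4],
    [0,0,0,0,0,0,0.4]
  ]
}}

```text
time: 7.35
tcp_pos: [478.4, -36.5, 72.7]
eef_rot: [[1.0, -0.001, -0.0], [-0.001, -1.0, -0.0], [-0.0, 0.0, -1.0]]
force: [0.5, 0.5, -2.0]
width: 41.8
grasp_force: 41.1
```

Request:
{"method": "jog_arm", "body": {
  "moves": [
    [0,0,0,0,0,2,0.4],
    [0,0,0,0,0,2,0.4],
    [0,0,0,0,0,2,0.4],
    [0,0,0,0,0,1,0.4],
    [0,0,0,0,0,0,0.4],
    [0,0,0,0,0,0,0.4]
  ]
}}

```text
time: 7.95
tcp_pos: [478.4, -36.5, 65.8]
eef_rot: [[1.0, -0.001, -0.0], [-0.001, -1.0, -0.0], [-0.0, 0.0, -1.0]]
force: [-0.0, 0.0, -1.7]
width: 42.4
grasp_force: 41.1
```

Request:
{"method": "jog_arm", "body": {
  "moves": [
    [0,0,0,0,0,1,0.4],
    [0,0,0,0,0,1,0.4],
    [0,0,0,0,0,0,0.4],
    [0,0,0,0,0,0,0.4]
  ]
}}

```text
time: 8.35
tcp_pos: [478.6, -36.5, 64.5]
eef_rot: [[1.0, -0.001, 0.0], [-0.001, -1.0, -0.0], [0.0, 0.0, -1.0]]
force: [-2.5, 0.2, 7.4]
width: 41.9
grasp_force: 41.9
```

Request:
{"method": "jog_arm", "body": {
  "moves": [
    [0,0,0,0,0,0,0.0],
    [0,0,0,0,0,0,-0.4],
    [0,0,0,0,0,0,-0.5],
    [0,0,0,0,0,0,-0.5],
    [0,0,0,0,0,0,-0.5],
    [0,0,0,0,0,-10,-0.5],
    [0,0,0,0,0,-20,-0.5],
    [0,0,0,0,0,-40,-0.5],
    [0,0,0,0,0,-50,-0.5],
    [0,0,0,0,0,-50,-0.5],
    [0,0,0,0,0,0,-0.5]
  ]
}}

```text
time: 9.45
tcp_pos: [482.5, -36.4, 241.4]
eef_rot: [[1.0, -0.001, 0.013], [-0.001, -1.0, 0.0], [0.013, -0.0, -1.0]]
force: [0.8, -0.5, 0.6]
width: 64.0
grasp_force: 0.0
```

Request:
{"method": "jog_arm", "body": {
  "moves": [
    [0,0,0,0,-30,0,0],
    [0,0,0,0,-40,0,0.5],
    [0,0,0,0,-40,0,1],
    [0,0,0,0,-40,0,1],
    [0,0,0,0,-30,0,1],
    [0,0,0,0,0,0,1],
    [0,0,0,0,0,0,1],
    [0,0,0,0,0,0,1]
  ]
}}

```text
time: 10.25
tcp_pos: [478.5, 142.2, 233.9]
eef_rot: [[1.0, -0.002, -0.0], [-0.002, -1.0, -0.001], [-0.0, 0.001, -1.0]]
force: [-0.9, -1.0, -0.2]
width: -0.1
grasp_force: 0.0
```

Run:
```python
from h import *
a=snap('scene','s4.png');b=snap('top','t4.png')
A=cv2.resize(a['image'][175:255,200:280,::-1],(390,390),interpolation=2)
B=cv2.resize(b['image'][170:250,220:300,::-1],(390,390),interpolation=2)
cv2.imwrite('pics/4c.png',np.hstack([A,B]))
```

```text
(no output)
```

View pics/4c.png

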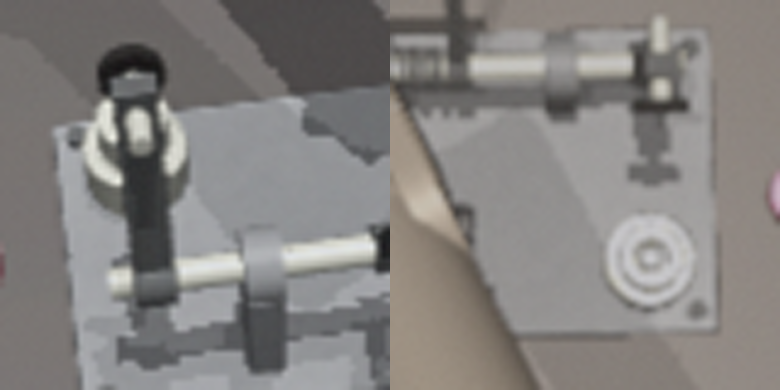

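The ring sits concentric on the nest with the post in its hole (top crop about (650,257)). Next is the catch.

Request:
{"method": "jog_arm", "body": {
  "moves": [
    [0,0,0,30,-1,0,1],
    [0,0,0,40,-1,0,1],
    [0,0,0,36,-1,0,1],
    [0,0,0,0,0,0,1],
    [0,0,0,0,0,0,1],
    [0,0,0,0,0,0,1]
  ]
}}

```text
time: 10.95
tcp_pos: [583.6, 145.9, 233.7]
eef_rot: [[1.0, -0.001, -0.001], [-0.001, -1.0, -0.0], [-0.001, 0.0, -1.0]]
force: [-0.0, -0.6, -0.4]
width: -0.2
grasp_force: 0.0
```

Request:
{"method": "jog_arm", "body": {
  "moves": [
    [0,0,0,0,0,20,1],
    [0,0,0,0,0,20,1],
    [0,0,0,0,0,20,1],
    [0,0,0,0,0,15,1],
    [0,0,0,0,0,4,1],
    [0,0,0,0,0,0,1],
    [0,0,0,0,0,0,1]
  ]
}}

```text
time: 11.65
tcp_pos: [585.0, 146.6, 155.8]
eef_rot: [[1.0, -0.001, 0.001], [-0.001, -1.0, 0.0], [0.001, -0.0, -1.0]]
force: [0.1, 0.1, 0.3]
width: 0.1
grasp_force: 0.0
```

Request:
{"method": "jog_arm", "body": {
  "moves": [
    [0,0,0,0,-10,0,1],
    [0,0,0,0,-12,0,1],
    [0,0,0,0,-12,0,1],
    [0,0,0,0,-12,0,1],
    [0,0,0,0,-12,0,1],
    [0,0,0,0,-12,0,1],
    [0,0,0,0,-12,0,1],
    [0,0,0,0,-12,0,1],
    [0,0,0,0,0,0,1]
  ]
}}

```text
time: 12.55
tcp_pos: [585.5, 246.7, 158.4]
eef_rot: [[1.0, 0.004, 0.006], [0.004, -1.0, 0.006], [0.006, -0.006, -1.0]]
force: [-1.4, 3.7, 15.2]
width: 0.1
grasp_force: 1.3
```

Request:
{"method": "jog_arm", "body": {
  "moves": [
    [0,0,0,0,-10,0,1],
    [0,0,0,0,-10,0,1],
    [0,0,0,0,-6,0,1],
    [0,0,0,0,-5,0,1],
    [0,0,0,0,0,0,1],
    [0,0,0,0,0,0,1]
  ]
}}

```text
time: 13.15
tcp_pos: [584.5, 271.1, 154.4]
eef_rot: [[1.0, -0.001, -0.001], [-0.001, -1.0, -0.001], [-0.001, 0.001, -1.0]]
force: [-0.2, -0.5, -0.1]
width: 0.0
grasp_force: 0.0
```

Run:
```python
from h import *
a=snap('scene','s5.png');b=snap('top','t5.png')
A=cv2.resize(a['image'][150:250,270:370,::-1],(390,390),interpolation=2)
B=cv2.resize(b['image'][140:230,170:260,::-1],(390,390),interpolation=2)
cv2.imwrite('pics/5c.png',np.hstack([A,B]))
```

```text
(no output)
```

View pics/5c.png

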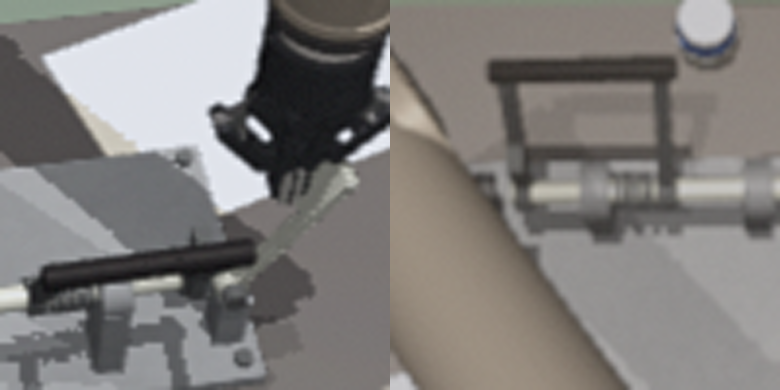

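The catch now leans outward: pivot about (238,297), tab end about (345,172) in the scene crop. I'll check the angle numerically.

Run:
```python
from h import *
s=load('s5.png')
M=lambda P:R2(.0119)@np.array(P,float)+[538,54,0]
k=lambda p:((p-[270,150]+.5)*3.9-.5).round().tolist()
print(k(proj(s,M((53,185,75)))))
for v in(.8,.9,1.0,1.1,1.2):
    th=v-.5; print(v,k(proj(s,M((53,185+133*np.sin(th),75+133*np.cos(th))))))
for n,P in dict(h=(137,95,223),sh=(70,95,100)).items(): print(n,M(P))
c,r=np.array([70,100]),140
for a in np.arange(0,1.41,.2): print(round(a,2),M((70+r*np.sin(.5-a),95,100+r*np.cos(.5-a))).round(1))
print(readout.get_obs()['qpos'])
```

```text
[[226.0, 271.0]]
0.8 [[307.0, 156.0]]
0.9 [[324.0, 158.0]]
1.0 [[339.0, 161.0]]
1.1 [[354.0, 166.0]]
1.2 [[367.0, 171.0]]
h [673.85982651 150.62353513 223.        ]
sh [606.86457039 149.82625394 100.        ]
0.0 [674.  150.6 222.9]
0.2 [648.2 150.3 233.7]
0.4 [620.8 150.  239.3]
0.6 [592.9 149.7 239.3]
0.8 [565.5 149.3 233.7]
1.0 [539.7 149.  222.9]
1.2 [516.7 148.8 207.1]
1.4 [497.2 148.5 187. ]
[-0.37508028  0.51277891 -0.21354138  1.69089324  0.12835614  0.95195552
 -2.20884303]
```

Request:
{"method": "jog_arm", "body": {
  "moves": [
    [0,0,0,0,-5,0,1],
    [0,0,0,0,0,0,1],
    [0,0,0,0,5,-10,1],
    [0,0,0,0,5,-30,1],
    [0,0,0,0,0,-50,1],
    [0,0,0,0,0,-50,1],
    [0,0,0,0,0,0,1],
    [0,0,0,0,0,0,1]
  ]
}}

```text
time: 14.05
tcp_pos: [585.4, 266.4, 297.3]
eef_rot: [[1.0, -0.001, 0.004], [-0.001, -1.0, 0.002], [0.004, -0.002, -1.0]]
force: [-0.2, -0.2, -1.0]
width: -0.1
grasp_force: 0.0
```

Request:
{"method": "jog_arm", "body": {
  "moves": [
    [0,0,-8,0,0,0,0],
    [0,0,-8,0,0,0,-0.4],
    [0,0,-8,0,0,0,-0.4],
    [0,0,-8,0,0,0,-0.4],
    [0,0,-8,0,0,0,-0.4],
    [0,0,-8,0,0,0,-0.4],
    [0,0,-8,0,0,0,-0.4],
    [0,0,-8,0,0,0,-0.4],
    [0,0,-8,0,0,0,-0.4],
    [0,0,-8,0,0,0,-0.4],
    [0,0,-8,0,0,0,-0.4],
    [0,0,0,0,0,0,-0.4]
  ]
}}

```text
time: 15.25
tcp_pos: [584.0, 265.6, 293.2]
eef_rot: [[0.035, 0.999, -0.003], [0.999, -0.035, -0.001], [-0.001, -0.003, -1.0]]
force: [-0.4, -0.4, 0.1]
width: 59.6
grasp_force: 0.0
```

Request:
{"method": "jog_arm", "body": {
  "moves": [
    [0,0,-2.7,0,0,0,-0.4],
    [0,0,0,-20,15,0,-0.4],
    [0,0,0,-25,20,0,-0.4],
    [0,0,0,-25,20,0,-0.4],
    [0,0,0,-25,20,0,-0.4],
    [0,0,0,-20,15,0,-0.4],
    [0,0,0,0,0,0,-0.4],
    [0,0,0,0,0,0,-0.4],
    [0,0,0,0,0,0,-0.4]
  ]
}}

```text
time: 16.15
tcp_pos: [675.0, 153.9, 294.4]
eef_rot: [[-0.012, 1.0, -0.001], [1.0, 0.012, 0.001], [0.001, -0.001, -1.0]]
force: [-0.4, 0.4, 0.6]
width: 59.6
grasp_force: 0.0
```

Request:
{"method": "jog_arm", "body": {
  "moves": [
    [0,0,0,-3,-1,20,-0.4],
    [0,0,0,0,0,20,-0.4],
    [0,0,0,0,0,20,-0.4],
    [0,0,0,0,0,15,-0.4],
    [0,0,0,0,0,9,-0.4],
    [0,0,0,0,0,0,-0.4],
    [0,0,0,0,0,0,-0.4],
    [0,0,0,0,0,0,-0.4]
  ]
}}

```text
time: 16.95
tcp_pos: [675.6, 149.8, 212.1]
eef_rot: [[-0.011, 1.0, 0.002], [1.0, 0.011, 0.001], [0.001, 0.002, -1.0]]
force: [0.5, 0.8, -0.1]
width: 59.7
grasp_force: 0.0
```

Request:
{"method": "jog_arm", "body": {
  "moves": [
    [0,0,0,0,0,0,0],
    [0,0,0,0,0,0,0.3],
    [0,0,0,0,0,0,0.6],
    [0,0,0,0,0,0,0.9],
    [0,0,0,0,0,0,0.9],
    [0,0,0,0,0,0,0.9],
    [0,0,0,0,0,0,0.9]
  ],
  "squeeze": 40
}}

```text
time: 17.65
tcp_pos: [674.9, 149.4, 211.2]
eef_rot: [[-0.012, 1.0, -0.0], [1.0, 0.012, -0.0], [-0.0, -0.0, -1.0]]
force: [-2.9, -0.5, 4.6]
width: 16.3
grasp_force: 39.2
```

Request:
{"method": "jog_arm", "body": {
  "moves": [
    [0,0,0,0,-6.3,-3,0.9],
    [0,0,0,0,-6.3,-3,0.9],
    [0,0,0,0,-6.5,-2.4,0.9],
    [0,0,0,0,-6.6,-2.4,0.9],
    [0,0,0,0,-6.8,-1.8,0.9],
    [0,0,0,0,-6.8,-1.7,0.9],
    [0,0,0,0,0,0,0.9]
  ],
  "squeeze": 60
}}

```text
time: 18.35
tcp_pos: [638.6, 149.0, 227.2]
eef_rot: [[-0.011, 1.0, 0.009], [1.0, 0.011, 0.001], [0.001, 0.009, -1.0]]
force: [7.3, 0.6, 1.6]
width: 15.5
grasp_force: 59.3
```

Request:
{"method": "jog_arm", "body": {
  "moves": [
    [0,0,0,0,-6.9,-1,0.9],
    [0,0,0,0,-6.9,-1,0.9],
    [0,0,0,0,-7,-0.4,0.9],
    [0,0,0,0,-7,-0.3,0.9],
    [0,0,0,0,-7,0.3,0.9],
    [0,0,0,0,-7,0.4,0.9],
    [0,0,0,0,-6.9,1,0.9],
    [0,0,0,0,-6.9,1,0.9],
    [0,0,0,0,-6.8,1.7,0.9],
    [0,0,0,0,-6.8,1.8,0.9],
    [0,0,0,0,0,0,0.9]
  ]
}}

```text
time: 19.45
tcp_pos: [570.6, 148.1, 225.4]
eef_rot: [[-0.01, 1.0, 0.012], [1.0, 0.01, 0.001], [0.001, 0.012, -1.0]]
force: [6.0, -1.4, 13.3]
width: 16.0
grasp_force: 64.3
```

Request:
{"method": "jog_arm", "body": {
  "moves": [
    [0,0,0,0,-6.6,2.4,0.9],
    [0,0,0,0,-6.5,2.4,0.9],
    [0,0,0,0,-6.3,3,0.9],
    [0,0,0,0,-6.3,3,0.9],
    [0,0,0,0,-6,3.7,0.9],
    [0,0,0,0,-5.9,3.7,0.9],
    [0,0,0,0,0,0,0.9]
  ]
}}

```text
time: 20.15
tcp_pos: [531.1, 147.6, 204.8]
eef_rot: [[-0.011, 1.0, 0.006], [1.0, 0.011, 0.001], [0.001, 0.006, -1.0]]
force: [4.8, -0.6, 4.2]
width: 15.5
grasp_force: 68.6
```

Request:
{"method": "jog_arm", "body": {
  "moves": [
    [0,0,0,0,-5.6,4.2,0.9],
    [0,0,0,0,-5.6,4.2,0.9],
    [0,0,0,0,-5.1,4.8,0.9],
    [0,0,0,0,-5.1,4.8,0.9],
    [0,0,0,0,0,0,0.9],
    [0,0,0,0,0,0,0.9]
  ],
  "squeeze": 80
}}

```text
time: 20.75
tcp_pos: [509.9, 147.3, 186.4]
eef_rot: [[-0.011, 1.0, 0.005], [1.0, 0.011, 0.001], [0.001, 0.005, -1.0]]
force: [7.1, -1.0, 2.6]
width: 15.5
grasp_force: 82.3
```

Request:
{"method": "jog_arm", "body": {
  "moves": [
    [0,0,0,0,-4.7,5.2,0.9],
    [0,0,0,0,-4.6,5.3,0.9],
    [0,0,0,0,0,0,0.9],
    [0,0,0,0,-2,2.5,0.9],
    [0,0,0,0,-2,2.5,0.9],
    [0,0,0,0,0,0,0.9],
    [0,0,0,0,0,0,0.9]
  ]
}}

```text
time: 21.45
tcp_pos: [498.6, 147.1, 172.9]
eef_rot: [[-0.01, 1.0, 0.009], [1.0, 0.01, 0.001], [0.001, 0.009, -1.0]]
force: [5.0, -3.7, 14.4]
width: 14.9
grasp_force: 85.6
```

Request:
{"method": "jog_arm", "body": {
  "moves": [
    [0,0,0,0,-2,2,0.9],
    [0,0,0,0,-1,1,0.9],
    [0,0,0,0,0,0,0.9],
    [0,0,0,0,0,0,0.9],
    [0,0,0,0,0,0,0.9]
  ]
}}

```text
time: 21.95
tcp_pos: [497.5, 147.2, 171.5]
eef_rot: [[-0.009, 1.0, 0.013], [1.0, 0.009, 0.001], [0.001, 0.013, -1.0]]
force: [5.5, -6.7, 22.6]
width: 15.1
grasp_force: 86.4
```

Run:
```python
from h import *
o=readout.get_obs();print(o['tcp_pos'],o['force'],o['grasp_force'])
a=snap('scene','s6.png');b=snap('top','t6.png')
A=cv2.resize(a['image'][150:260,200:350,::-1],(795,583),interpolation=2)
M=lambda P:R2(.0119)@np.array(P,float)+[538,54,0]
k=lambda p:((p-[200,150]+.5)*5.3-.5).round().tolist()
for v in(1.25,1.3,1.35,1.4):
    l=.5-v
    print(v,k(proj(a,[M((70+140*np.sin(l),y,100+140*np.cos(l))) for y in(28,162)])))
cv2.imwrite('pics/6c.png',A)
```

```text
[497.53405221 147.16297145 171.48342205] [ 5.45839493 -6.68605059 22.56002188] 86.41924738883972
1.25 [[367.0, 138.0], [627.0, 107.0]]
1.3 [[365.0, 137.0], [624.0, 106.0]]
1.35 [[364.0, 136.0], [620.0, 105.0]]
1.4 [[362.0, 136.0], [617.0, 106.0]]
```

View pics/6c.png

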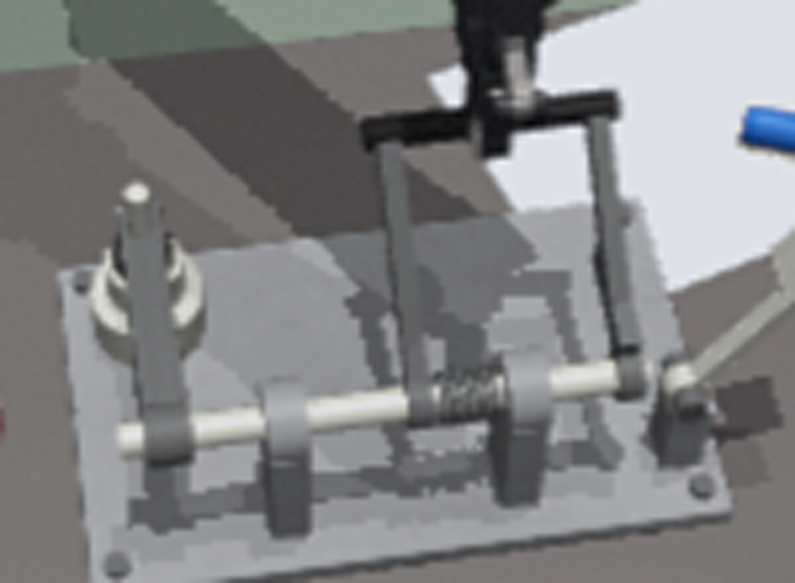

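The foot is on the ring, the catch is out, and the handle ends at (362,133) and (618,100) match 1.4 rad. The push is about 23 N against the stop, so I'm handing in.

```bash
python3 -c "
from h import *
print(hand_in())"
```

```text
the job is handed in; nothing more can be done
None
```

I handed the job in at about 22 s with the ring seated over the post, the catch flipped outward, and the lever held at its stop with the foot on the ring; `hand_in` gave no verdict, so the pass is unconfirmed.

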